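# Third hand at the mask-stand jig

### The arm

A 6-joint arm with a two-finger parallel gripper is mounted at the origin on a cart in front of the work surface, level with it; the furniture and walls round the work are solid. World frame = base frame: x ahead of the robot, y to its left, z up, the work surface at z = 0. Lengths are in mm, angles in rad, forces in N, time in s.
With the tool pointing down it reaches from about 275 to 1000 mm from the base axis. Payload 8.4 kg.
Tool frame: the origin (TCP) lies at the very end of the fingers, on their centre line; the grasp point (between the pads) lies 19 mm behind it; z points along the fingers, y is the line along which they close (so a half turn about z gives the same grasp; the last joint's range is limited). The gripper opens to 85 mm and grips with 20 to 120 N. Pads are 22 mm wide; open, the fingers measure 114 mm over their backs; the gripper's body (76 mm by 85 mm) begins 54 mm behind the grasp point. The pads swing forward as they close: fully open they stand 13 mm farther back than shut.
Start: joints at [-1.148, 0.353, 1.633, -0, 1.155, -0.002], TCP at [257.585, -569.454, 231.281] pointing down, gripper open.
Joint ranges: [-2.63, 2.63], [-0.92, 2.1], [0.06, 2.66], [-1.3, 4.44], [0, 2.69], [-3.02, 3.02]. Speed limits (rad/s): [2.22, 2.22, 2.79, 3.14, 3.14, 3.14].

### API

Orientations are given as [roll, pitch, yaw] about the fixed x, y, z axes, in that order (R = Rz(yaw) Ry(pitch) Rx(roll)).
In Python, from rig import sensors, grab_frame, camera_params, order gives the robot as it stands. The module is installed in compiled form; this text tells all that it offers.
- The arm moves only by the tool move_arm, never from a script. Its argument "motion" is a list of rows, each a list of 7 numbers: the turn, a rotation vector about the tool's x, y, z in shares of 90 degrees (1.0 is 90 degrees), then the shift along the tool's x, y, z in normalised numbers (1 is 0.75 m), then the finger opening in m, from 0 to 0.0854. A call has 1 to 8 rows; each row is the pose to reach, as a shift and turn from the pose commanded when the call began, along the tool's axes at that moment; what a row does not reach only later rows make up. A row lasts 1/8 s, in which the tool goes at most 62.5 mm and 10.7 degrees, less where a joint would pass 70% of its speed; a pose out of reach is approached as far as the arm can. A shift or turn number past 1, either way, is cut back to 1. A call with a gripper value outside its range is refused whole. The fingers move at their own pace and stop on an object; "grip_force" is the grip in N (left out, the last holds). Time passes only in rows, so rows that repeat a pose let the fingers close. It gives the time, the measured TCP pose, the force, the opening and the grip force at its end, in the units of the state.
- sensors.sense(): the state, without advancing time (a new reading comes with each control period).
- grab_frame(name): name is "scene" or "top" or "wrist"; returns (picture, depth): 420x560x3 uint8, red, green, blue; 420x560 float32, mm along the optical axis (not along the pixel's ray), 0 where there is no reading.
- camera_params(name): a dict with "camera_matrix" (3x3 intrinsics, pixels), "world_from_camera" (4x4, takes a point from camera to world coordinates). Camera axes: x right, y down, z forward; pixel columns grow to the right and rows downward; lengths in mm; the calibration is good to about 2 mm. A picture is of the moment at which its call begins: read the wrist's pose just before it. camera_params takes no time and is no camera call; for the wrist camera it gives the pose at the moment of the call.
- order.sign_off(): hands the job in; it is judged then, once.
The state is a dict: "clock": time; "qpos": joint angles; "qvel": joint speeds; "joint_efforts": joint torques, N m; "eef_pos": TCP position; "tcp_rot": TCP orientation; "contact_force": force on the tool from outside, world axes, zero at the start; "wrist_torque": the same for the moment, N m; "opening": opening from 0.0 (shut) to 1.0 (fully open); "grasp_force": force on a finger pad.
Only numpy, scipy, OpenCV 4.12 (cv2) and the standard library are available. Lean on these libraries where they do the work, as an engineer would, in place of code of your own. Each camera call takes 0.05 s, during which the arm holds its last target. There are 200 camera calls.

### The job

Pick up the long wooden offcut bar and lay it lengthwise on top of the rail fixed in the jig, its sides flush with the rail's sides and its end not yet touching the pad. Then slide it along the rail, end first, against the spring-backed pad on the fence until the pad has gone about half way in, never bottoming it out, and finish while still holding it pressed there with the gripper, steady, so a colleague can screw it down. Leave the sanding block, the other offcuts and the awl where they are.

Things in the scene. Friction and masses are not known exactly. Their poses are not given: they have to be found in the camera images.
- bar: the bar to fasten: plain wooden offcut, 30 wide (its x) x 90 long (its y) x 20 mm high, about 26 g, lying flat on the table among other wooden pieces; the longest and, apart from the small wedge, the flattest of them. Origin at the centre of its underside
- jig: jig fixed to the table: plywood bed 260 (x) x 150 (y) x 12 mm. Origin: centre of its underside; x points to the fence, away from the robot, yawed up to 0.35 rad. Wooden rail 30 wide (y -15..15), 25 high on the bed, x = -105..70 mm, top 37 mm above the table; a low cleat along each side (14 wide, top at 22 mm). Fence: 150 mm wide board at x = 95..120 mm, top at 74 mm, with the sprung pad in front
- rail_top (a point): point on the rail's top, on its centre line, at its fence end (x = 70 mm in the jig's frame); axes as the jig's. The bar's underside centre must lie on the line through it along x
- pad_face (a point): point on the sprung pad (rubber-faced, 60 wide x 30 high x 8 mm thick, 38 to 68 mm above the table, on two guide rods): centre of the area of the pad's rubber face that the bar's end meets, 47 mm above the table; at x = 75 mm in the jig's frame when the pad is out, moves with the pad
- press_pad (a joint): travel of the pad toward the fence, m: 0 = fully out (12 mm gap between pad and fence), 0.012 = bottomed against the fence. A spring pushes it back: force = 3 N + 1.5 N per mm, so half way in (0.006) is 12 N
- sanding_block: wooden sanding block 40 x 70 x 26 mm, loose bystander; origin at the centre of its underside
- tall_offcut: wooden offcut 40 x 50 x 45 mm high, loose bystander; origin at the centre of its underside
- small_wedge: small wooden wedge 22 x 60 x 14 mm, loose bystander; origin at the centre of its underside
- awl: awl with wooden handle, 160 mm long, 28 mm thick, loose bystander at the left of the table; origin at the middle of its length, at its underside
Mind the look-alikes: they are no part of the job. What is shaped like the bar but green or purple is not meant.

How it is judged (in metres and radians):
On the way, in this order (a step that is already met when the one before it is completed fails the run):
1. the bar lies flush on top of the rail, the pad still fully out and the bar not touching it (y of bar in the frame of rail_top between -0.004 and 0.004 m and z of bar in the frame of rail_top between -0.003 and 0.003 m and angle between the y axis of bar and the x axis of jig, either way round below 0.07 rad and angle between bar's own z axis and vertical below 0.07 rad and value of joint press_pad below 0.001 m and contact force between bar and press_pad below 0.5 N), for 0.2 s.
2. the bar, flush on the rail, presses the pad about half way in (y of bar in the frame of rail_top between -0.004 and 0.004 m and z of bar in the frame of rail_top between -0.003 and 0.003 m and angle between the y axis of bar and the x axis of jig, either way round below 0.07 rad and angle between bar's own z axis and vertical below 0.07 rad and value of joint press_pad between 0.003 and 0.009 m and contact force between bar and press_pad between 6 and 19 N), for 0.4 s.
At the end, for the whole second after the job is handed in: the gripper still holds or pushes the bar (over 1 N), which lies on the rail (height within 3 mm, centre line within 4 mm, direction and tilt within 0.07 rad) and steadily presses the pad with 6 to 19 N, the pad 3 to 9 mm in (all of step 2 and contact force between the fingers and bar above 1 N and linear speed of bar below 0.01 m/s); the arm keeps its last pose, push and grip.
It fails at once if the pad is bottomed out against the fence (value of joint press_pad above 0.0115 m).
It fails at once if the sanding block is moved more than 30 mm (distance of sanding_block from where it was at the start of the episode above 0.03 m).
It fails at once if the tall offcut is moved more than 30 mm (distance of tall_offcut from where it was at the start of the episode above 0.03 m).
It fails at once if the small wedge is moved more than 30 mm (distance of small_wedge from where it was at the start of the episode above 0.03 m).
It fails at once if the awl is moved more than 30 mm (distance of awl from where it was at the start of the episode above 0.03 m).
It also fails if it takes over 42 s, if anything falls off the work surface, if the arm or the gripper's body presses on something with over 40 N, if the wrist force passes 120 N, or if a joint passes its speed limit or range.

## Working session

There is one attempt and no reset: what is moved stays moved. The work goes in short steps, Python scripts to look and compute and a tool call to move; the robot and the scene stay as the last step left them, time stands still between calls to the robot, and variables do not carry over. Pictures are saved under pics/ and viewed, at most 10 in all, crops included, and the job is handed in when it is done.

Besides the shell and the picture viewer there is one more tool, called after "Call:" as name(argument=value, ...) on one line, values as JSON. move_arm: Moves the arm, as the interface text tells. Its arguments: {"type":"object","properties":{"motion":{"type":"array","items":{"type":"array","items":{"type":"number"}}},"grip_force":{"type":"number"}},"required":["motion"]}

```bash
mkdir -p pics; python3 - <<'E'
from rig import sensors, grab_frame, camera_params
import cv2,numpy as np
print(sensors.sense())
for n in("top","scene"):
    p,d=grab_frame(n); cv2.imwrite(f"pics/{n}1.png",p[...,::-1]); np.savez(f"{n}1.npz",p=p,d=d,K=camera_params(n)["camera_matrix"],T=camera_params(n)["world_from_camera"])
    print(camera_params(n))
E
```

```text
{'clock': 0.0, 'qpos': array([-1.14840226e+00,  3.53646252e-01,  1.63413156e+00, -1.24238637e-05,
        1.15521758e+00, -2.40770427e-03]), 'qvel': array([-0.00185368, -0.00165228,  0.00140455, -0.00132877,  0.00018343,
       -0.00023256]), 'joint_efforts': array([ 4.83591175e-04, -6.05254626e+01, -3.42071271e+01,  9.51342327e-05,
        9.63197846e-03,  1.22656675e-05]), 'eef_pos': array([ 257.38266782, -569.01553762,  230.56397513]), 'tcp_rot': array([-3.14018989e+00,  7.98191310e-06,  4.24806797e-01]), 'contact_force': array([-0.27758643, -0.08481451,  0.28505227]), 'wrist_torque': array([-0.03602633, -0.0316258 ,  0.01404914]), 'grasp_force': 0.0, 'opening': 0.9942518039346245}
{'camera_matrix': array([[453.43073099,   0.        , 274.14188035],
       [  0.        , 453.43073099, 211.94109694],
       [  0.        ,   0.        ,   1.        ]]), 'world_from_camera': array([[-1.58390249e-02, -9.96669140e-01,  7.99984446e-02,
         4.24122201e+02],
       [-9.99633654e-01,  1.40282563e-02, -2.31466033e-02,
         4.95680631e+01],
       [ 2.19472665e-02, -8.03357571e-02, -9.96526208e-01,
         1.25006288e+03],
       [ 0.00000000e+00,  0.00000000e+00,  0.00000000e+00,
         1.00000000e+00]])}
{'camera_matrix': array([[480.10763504,   0.        , 274.67540501],
       [  0.        , 480.10763504, 212.8384471 ],
       [  0.        ,   0.        ,   1.        ]]), 'world_from_camera': array([[-8.81826735e-01, -2.48112334e-01,  4.01026034e-01,
        -1.22338025e+01],
       [-4.71568512e-01,  4.67886188e-01, -7.47466155e-01,
         9.56245716e+02],
       [-2.17896995e-03, -8.48246889e-01, -5.29596513e-01,
         7.11584423e+02],
       [ 0.00000000e+00,  0.00000000e+00,  0.00000000e+00,
         1.00000000e+00]])}
```

View pics/top1.png

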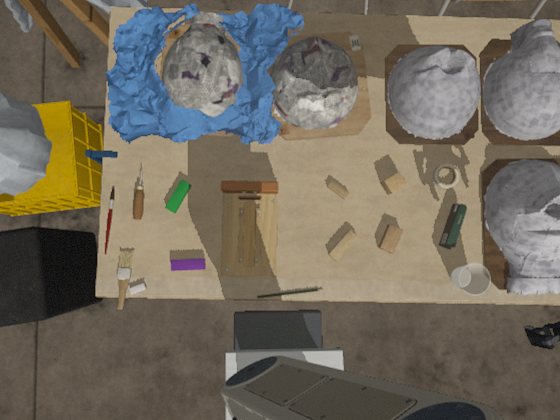

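The jig is at about (250,228). The four plain pieces are at (337,187), (394,178), (342,242) and (389,237). Green (178,196) and purple (188,264) are decoys. I'll measure size and height for each of the four.

```bash
cat > h.py <<'E'
import numpy as np,cv2
def world(d,K,T):
    v,u=np.indices(d.shape)
    P=np.stack([(u-K[0,2])*d/K[0,0],(v-K[1,2])*d/K[1,1],d],-1)
    return P@T[:3,:3].T+T[:3,3]
E
python3 - <<'E'
from h import *
z=np.load("top1.npz");W=world(z["d"],z["K"],z["T"]);p=z["p"]
def piece(u0,u1,v0,v1,lo=6,hi=80):
    w=W[v0:v1,u0:u1]; m=((w[...,2]>lo)&(w[...,2]<hi)).astype(np.uint8)
    n,l,s,c=cv2.connectedComponentsWithStats(m)
    for i in range(1,n):
        if s[i,4]<40: continue
        q=w[l==i]; t=np.percentile(q[:,2],60); q=q[q[:,2]>t-5]
        print((u0,v0),s[i],"rect",cv2.minAreaRect(q[:,:2].astype(np.float32)),"h",np.percentile(q[:,2],[10,50,90]))
print("table",np.median(W[200:230,295:315,2]))
piece(315,425,160,265)
print("jig rail etc")
for lo,hi in((5,18),(18,30),(32,45),(60,90)):
    piece(210,290,175,285,lo,hi)
c=cv2.resize(p[160:265,310:420,::-1],None,fx=5,fy=5,interpolation=cv2.INTER_CUBIC)
cv2.imwrite("pics/crop1.png",c)
E
```

```text
table 0.10518984610257576
(315, 160) [ 66  11  28  23 331] rect ((598.6904907226562, -307.3101806640625), (39.71493148803711, 51.79966354370117), 31.06742286682129) h [42.387581   45.17181987 48.14679388]
(315, 160) [ 13  19  22  20 184] rect ((585.5482177734375, -156.2683868408203), (59.54073715209961, 22.02651596069336), 51.3471794128418) h [11.51073831 14.13805141 16.73682811]
(315, 160) [ 64  64  25  29 431] rect ((447.49200439453125, -296.8128967285156), (41.17685317993164, 70.11182403564453), 64.63378143310547) h [22.82711067 25.83563773 28.8513762 ]
(315, 160) [ 13  68  31  33 392] rect ((432.1817932128906, -165.39588928222656), (30.035438537597656, 89.7622299194336), 47.4959716796875) h [17.39644585 20.4082041  23.49871519]
jig rail etc
(210, 175) [  11   17   57   85 3089] rect ((465.3253173828125, 89.4391098022461), (149.7835693359375, 225.6382598876953), 88.00968170166016) h [ 9.21919043 12.12761373 15.19823626]
(210, 175) [ 28  32   7  56 260] rect ((463.1155090332031, 111.88207244873047), (13.415453910827637, 148.8414306640625), 88.0469970703125) h [19.23174663 22.09994993 24.87716214]
(210, 175) [ 45  33   7  55 276] rect ((461.21258544921875, 67.74498748779297), (15.700361251831055, 146.4536590576172), 86.8079833984375) h [19.1586403  21.84522745 24.91952565]
(210, 175) [ 33  26  13  66 739] rect ((465.1424865722656, 89.35855102539062), (29.963619232177734, 174.06399536132812), 88.16210174560547) h [34.25173891 36.97639717 40.12822662]
(210, 175) [ 11   5  58  13 589] rect ((589.5736083984375, 85.59774780273438), (149.4830780029297, 25.868919372558594), 87.91341400146484) h [71.43238803 73.82071636 76.65704076]
(210, 175) [28 20 23  4 78] rect ((560.8054809570312, 87.44338989257812), (57.857391357421875, 8.23677921295166), 89.20380401611328) h [64.62637996 67.62786028 70.61834424]
```

View pics/crop1.png

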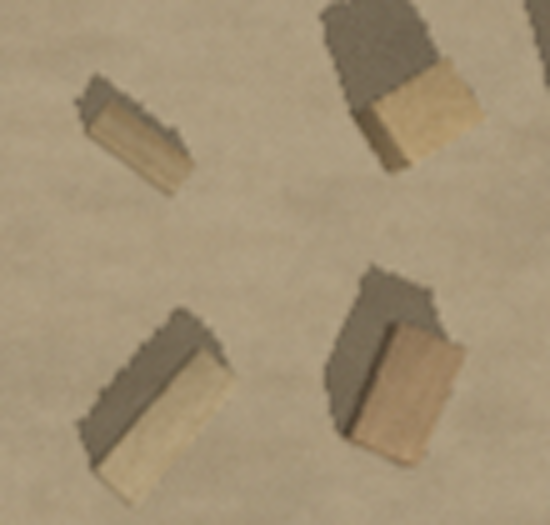

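The crop shows four pieces: the wedge (337,187) is 22x60x14, the tall offcut (394,178) is 40x52x45, the sanding block (389,237) is 41x70x26, and (342,242) is 30x90x20. The last is the longest and flattest apart from the wedge, and it is plain wood, so it is the bar. It lies at (432,-165), with its long axis at -42.5°.

```bash
cat >> h.py <<'E'
from scipy.spatial.transform import Rotation as Ro
def delta(p0,e0,p1,yaw):
    A=Ro.from_euler("xyz",e0);B=Ro.from_euler("xyz",[np.pi,0,yaw])
    return np.r_[(A.inv()*B).as_rotvec(),A.inv().apply(np.array(p1)-p0)/1000].round(4)
E
python3 - <<'E'
from h import *
print(delta([257.6,-569.4,231.3],[-3.1402,0,.4248],[432,-165.5,140],np.radians(-42.5)))
E
```

```text
[-1.2000e-03  8.0000e-04  1.1666e+00  3.2540e-01 -2.9600e-01  9.1700e-02]
```

The rows are not in the units I measure in: shifts go in shares of 0.75 m and turns go in shares of 90 degrees. I convert before sending: 0.3254 m / 0.75 = 0.4339, -0.296 m / 0.75 = -0.3947, 1.1666 rad / 1.5708 = 0.7427.

Call:
move_arm(motion=[[-0.0008,0.0005,0.7427,0.4339,-0.3947,0.1223,0.08],[-0.0008,0.0005,0.7427,0.4339,-0.3947,0.1223,0.08],[-0.0008,0.0005,0.7427,0.4339,-0.3947,0.1223,0.08],[-0.0008,0.0005,0.7427,0.4339,-0.3947,0.1223,0.08],[-0.0008,0.0005,0.7427,0.4339,-0.3947,0.1223,0.08],[-0.0008,0.0005,0.7427,0.4339,-0.3947,0.1223,0.08],[-0.0008,0.0005,0.7427,0.4339,-0.3947,0.1223,0.08],[-0.0008,0.0005,0.7427,0.4339,-0.3947,0.1223,0.08]])

```text
clock: 1.1
eef_pos: [432.2, -163.1, 138.9]
tcp_rot: [3.141, -0.0, -0.742]
contact_force: [0.5, -0.8, -0.2]
opening: 0.938
grasp_force: 0.0
```

```bash
python3 - <<'E'
from h import *
from rig import *
c=camera_params("wrist");s=sensors.sense();p,d=grab_frame("wrist")
cv2.imwrite("pics/w1.png",p[...,::-1]);W=world(d,c["camera_matrix"],c["world_from_camera"])
m=((W[...,2]>13)&(W[...,2]<27)&(d>0)).astype(np.uint8)
n,l,st,_=cv2.connectedComponentsWithStats(m)
for i in range(1,n):
    if st[i,4]>800: print(st[i],cv2.minAreaRect(W[l==i][:,:2].astype(np.float32)),np.median(W[l==i][:,2]))
print(s["eef_pos"],s["tcp_rot"],s["clock"],c["world_from_camera"].round(3))
E
```

```text
[ 356   17   75  115 5744] ((448.4383544921875, -295.81036376953125), (40.53157043457031, 70.10155487060547), 65.32307434082031) 25.574242473573676
[  94   49   83   37 1614] ((586.1873168945312, -156.27137756347656), (59.87579345703125, 21.814023971557617), 51.90122985839844) 13.614676214754525
[ 262  150   37  102 3583] ((432.9674987792969, -165.6595458984375), (30.049270629882812, 89.63429260253906), 47.55824279785156) 19.459691568533515
[   0  277  104   64 2208] ((500.4792785644531, 66.95195007324219), (18.062702178955078, 103.5065689086914), 88.71741485595703) 20.7881140833247
[ 432.19852117 -163.09105422  138.89966052] [ 3.1409468e+00 -1.4288114e-04 -7.4173794e-01] 1.1 [[-6.75000e-01 -7.00000e-01 -2.33000e-01  4.92510e+02]
 [-7.37000e-01  6.42000e-01  2.10000e-01 -2.17276e+02]
 [ 3.00000e-03  3.14000e-01 -9.49000e-01  2.80938e+02]
 [ 0.00000e+00  0.00000e+00  0.00000e+00  1.00000e+00]]
```

View pics/w1.png

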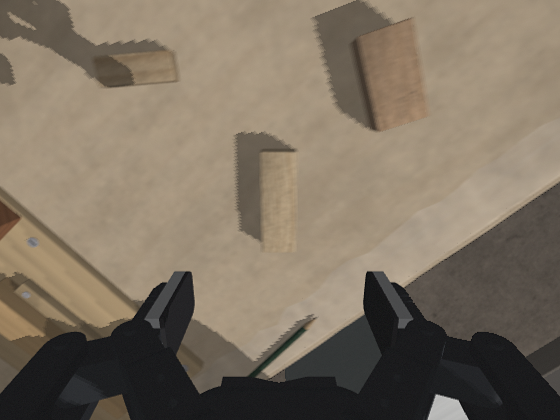

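The wrist view shows the bar at (279,200), lying clear between the open fingers. It measures as (433,-165.7) at 47.5°, which agrees with the top camera. I'll descend and grip.

Converted, 0.137 m / 0.75 = 0.1827, 0.125 m / 0.75 = 0.1667.

Call:
move_arm(motion=[[0,0,0,0.0009,-0.0007,0.08,0.07],[0,0,0,0.0009,-0.0007,0.1333,0.07],[0,0,0,0.0009,-0.0007,0.1667,0.07],[0,0,0,0.0009,-0.0007,0.1827,0.07],[0,0,0,0.0009,-0.0007,0.1827,0.07],[0,0,0,0.0009,-0.0007,0.1827,0.07]], grip_force=60)

```text
clock: 1.9
eef_pos: [433.7, -166.2, 3.4]
tcp_rot: [3.142, -0.003, -0.742]
contact_force: [-0.4, -0.3, 0.8]
opening: 0.821
grasp_force: 0.0
```

Call:
move_arm(motion=[[0,0,0,0,0,0,0.02],[0,0,0,0,0,0,0.02],[0,0,0,0,0,0,0.02],[0,0,0,0,0,0,0.02],[0,0,0,0,0,0,0.02],[0,0,0,0,0,0,0.02],[0,0,0,0,0,0,0.02],[0,0,0,0,0,0,0.02]], grip_force=60)

```text
clock: 2.9
eef_pos: [433.4, -166.1, 3.4]
tcp_rot: [3.141, -0.002, -0.742]
contact_force: [-1.5, 0.9, 10.0]
opening: 0.331
grasp_force: 59.8
```

Gripped. I'll lift, then move to hover over the rail.

```bash
python3 - <<'E'
from h import *
y0=np.radians(-42.5)
print(delta([433,-165.7,3],[np.pi,0,y0],[480,88.8,90],np.radians(-2)))
E
```

```text
[-0.      0.     -0.7069 -0.1373 -0.2194 -0.087 ]
```

Converted, -0.2194 m / 0.75 = -0.2925, -0.1373 m / 0.75 = -0.1831, -0.7069 rad / 1.5708 = -0.45.

Call:
move_arm(motion=[[0,0,0,0,0,-0.0533,0.02],[0,0,0,0,0,-0.116,0.02],[0,0,-0.0955,-0.04,-0.0533,-0.116,0.02],[0,0,-0.191,-0.08,-0.12,-0.116,0.02],[0,0,-0.2865,-0.12,-0.1867,-0.116,0.02],[0,0,-0.382,-0.1533,-0.2533,-0.116,0.02],[0,0,-0.45,-0.1831,-0.2925,-0.116,0.02],[0,0,-0.45,-0.1831,-0.2925,-0.116,0.02]])

```text
clock: 3.9
eef_pos: [480.3, 90.9, 89.5]
tcp_rot: [3.141, -0.001, -0.031]
contact_force: [-0.1, -0.5, -0.1]
opening: 0.336
grasp_force: 59.6
```

Call:
move_arm(motion=[[0,0,0,0,0,0,0.02],[0,0,0,0,0,0,0.02],[0,0,0,0,0,0,0.02]])

```text
clock: 4.28
eef_pos: [479.9, 87.8, 89.4]
tcp_rot: [3.14, -0.001, -0.037]
contact_force: [-0.5, -0.0, 0.5]
opening: 0.334
grasp_force: 59.6
```

```bash
cat > m.py <<'E'
from h import *
from rig import *
import sys
c=camera_params("wrist");s=sensors.sense();p,d=grab_frame("wrist")
cv2.imwrite(f"pics/{sys.argv[1]}.png",p[...,::-1]);W=world(d,c["camera_matrix"],c["world_from_camera"])
np.savez(sys.argv[1],W=W,p=p,d=d)
R=Ro.from_euler("z",-2,degrees=True).as_matrix()
for lo,hi in((8,16),(18,26),(33,41),(44,52),(52,66),(66,78),(78,140)):
    m=((W[...,2]>lo)&(W[...,2]<hi)&(d>0)).astype(np.uint8)
    n,l,st,_=cv2.connectedComponentsWithStats(m)
    for i in range(1,n):
        if st[i,4]>500: print((lo,hi),st[i],[np.round(v,2) for v in cv2.minAreaRect(W[l==i][:,:2].astype(np.float32))],np.median(W[l==i][:,2]).round(1))
print(s["eef_pos"],s["tcp_rot"],s["clock"],s["contact_force"],s["grasp_force"],s["opening"])
E
python3 m.py w2
```

```text
(8, 16) [  158    77   235   242 28178] [array([488.35,  89.49]), array([150.5 , 180.14]), np.float64(88.12)] 11.5
(8, 16) [253  78  43  18 762] [array([573.  ,  87.11]), array([26.96, 10.32]), np.float64(87.87)] 11.4
(8, 16) [ 16 316 117  14 689] [array([401.94, 256.35]), array([90.72, 10.2 ]), np.float64(85.55)] 12.1
(18, 26) [ 300  143   21  118 1209] [array([495.7 ,  66.22]), array([13.19, 83.73]), np.float64(88.5)] 21.5
(18, 26) [ 231  144   21  117 1577] [array([497.32, 111.91]), array([13.02, 83.11]), np.float64(87.87)] 21.5
(18, 26) [  13  323  114   37 3003] [array([387.63, 256.69]), array([31.13, 90.65]), np.float64(1.35)] 19.4
(33, 41) [ 250  121   51   69 3388] [array([532.29,  87.95]), array([30. , 41.2]), np.float64(87.98)] 36.5
(52, 66) [ 121   68  306   28 1720] [array([572.33,  86.97]), array([146.01,  12.22]), np.float64(88.07)] 56.8
(66, 78) [  100     3   347    66 21721] [array([590.88,  86.1 ]), array([149.9 ,  25.71]), np.float64(88.07)] 73.4
(66, 78) [ 212   95  124   18 1608] [array([562.32,  87.14]), array([59.64,  7.86]), np.float64(87.91)] 67.3
(78, 140) [  140   190   277   185 17729] [array([479.45,  87.76]), array([84.32, 83.56]), np.float64(42.49)] 105.7
[479.9151359   87.83068196  89.35097792] [ 3.14030320e+00 -5.89490325e-04 -3.66092205e-02] 4.275 [-0.54045917 -0.01190821  0.49687069] 59.56830382347107 0.3337858588420619
```

View pics/w2.png

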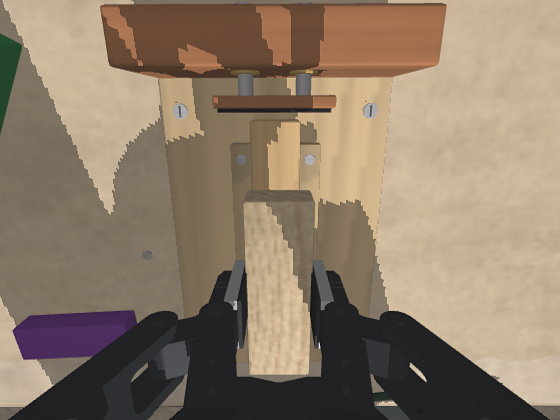

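The held bar spans (245–315, 190–375), the rail ahead of it is at (275,150), and the pad is at (275,103). I'll fit the bar's top plane and centreline against the rail.

```bash
cat > bar.py <<'E'
from h import *
import sys
W=np.load(sys.argv[1]+".npz")["W"];r0,r1,c0,c1,z0,z1=map(int,sys.argv[2:])
yaw=np.radians(-2);ex=np.array([np.cos(yaw),np.sin(yaw)]);ey=np.array([-ex[1],ex[0]])
o=np.array([532.29,87.95])
q=W[r0:r1,c0:c1].reshape(-1,3);q=q[(q[:,2]>z0)&(q[:,2]<z1)]
r=cv2.minAreaRect(q[:,:2].astype(np.float32))
A=np.c_[(q[:,:2]-q[:,:2].mean(0)),np.ones(len(q))];k=np.linalg.lstsq(A,q[:,2],rcond=None)[0]
print(r,"along",(r[0]-o)@ex,"lateral",(r[0]-o)@ey,"slope x,y",k[:2],"z",k[2])
xs=(q[:,:2]-o)@ex;ys=(q[:,:2]-o)@ey
b=[(round(x),round(ys[abs(xs-x)<2].min(),1),round(ys[abs(xs-x)<2].max(),1)) for x in np.arange(xs.min()+4,xs.max()-2,8)]
print(b,xs.min(),xs.max())
E
python3 bar.py w2 185 262 240 322 98 116;  python3 bar.py w2 122 187 245 305 33 41
```

```text
((510.486083984375, 86.84858703613281), (30.04913330078125, 28.34272575378418), 88.03150939941406) along -21.752194901009766 lateral -1.8616877079376963 slope x,y [-0.0481009  -0.00043195] z 105.08675666863039
[(-32, np.float64(-16.8), np.float64(13.2)), (-24, np.float64(-16.6), np.float64(12.9)), (-16, np.float64(-16.9), np.float64(13.1))] -35.92516190521291 -7.578422793773542
((532.9520874023438, 87.9343490600586), (30.000064849853516, 38.766990661621094), 87.96125793457031) along 0.6622302865141577 lateral 0.007465111303193376 slope x,y [-0.0017181   0.00079687] z 36.45707681262151
[(-15, np.float64(-14.9), np.float64(14.9)), (-7, np.float64(-14.7), np.float64(14.9)), (1, np.float64(-14.6), np.float64(14.6)), (9, np.float64(-14.4), np.float64(15.0)), (17, np.float64(-14.9), np.float64(14.8))] -18.727988014140443 20.04801534542832
```

Yaw matches. The bar is 1.9 mm too far right and slightly nose-down, and its end is about 33 mm from the pad. I'll correct this and descend.

Converted, 0.046 m / 0.75 = 0.0613, -0.0019 m / 0.75 = -0.0025.

Call:
move_arm(motion=[[0,0,0,0,-0.0025,0.0333,0.02],[0,0,0,0,-0.0025,0.0507,0.02],[0,0,0,0,-0.0025,0.0573,0.02],[0,0,0,0,-0.0025,0.0613,0.02],[0,0,0,0,-0.0025,0.0613,0.02],[0,0,0,0,-0.0025,0.0613,0.02]])

```text
clock: 5.08
eef_pos: [480.3, 90.6, 43.7]
tcp_rot: [3.141, -0.001, -0.035]
contact_force: [-0.6, 0.3, -0.2]
opening: 0.337
grasp_force: 59.6
```

```bash
python3 m.py w3; python3 bar.py w3 150 262 235 330 50 66; python3 bar.py w3 115 187 235 305 33 41
```

```text
(8, 16) [  132    70   297   250 37924] [array([505.09,  89.05]), array([150.21, 146.99]), np.float64(88.01)] 11.5
(8, 16) [ 252   70   58   22 1235] [array([573.54,  86.4 ]), array([28.87,  9.61]), np.float64(87.97)] 11.5
(8, 16) [  0 357  91  14 732] [array([402.14, 253.31]), array([ 2.79, 62.95]), np.float64(1.44)] 11.9
(18, 26) [ 224  154   26  117 2103] [array([506.09, 111.83]), array([12.97, 66.08]), np.float64(87.44)] 21.5
(18, 26) [ 312  154   25  117 2330] [array([504.35,  65.6 ]), array([12.9 , 66.61]), np.float64(89.25)] 21.6
(18, 26) [   0  369   74   40 1780] [array([395.32, 261.12]), array([28.34, 63.17]), np.float64(36.28)] 19.4
(33, 41) [ 248  125   66   69 4104] [array([537.4 ,  87.88]), array([30.14, 31.68]), np.float64(88.39)] 36.4
(52, 66) [  70   53  421   40 3811] [array([572.39,  86.8 ]), array([146.84,  12.37]), np.float64(88.14)] 57.1
(52, 66) [200 108 160   8 724] [array([559.7 ,  87.56]), array([56.84,  2.43]), np.float64(88.01)] 65.3
(52, 66) [  214   196   130   179 12652] [array([479.73,  90.6 ]), array([55.72, 91.19]), np.float64(88.77)] 59.8
(66, 78) [
[... 767 characters left out ...]
1357422, 28.739259719848633), 88.7537612915039) along -21.3960737515104 lateral 0.9520305877706318 slope x,y [-0.07802581  0.00177748] z 59.290551331938296
[(-32, np.float64(-13.7), np.float64(16.0)), (-24, np.float64(-13.8), np.float64(15.7)), (-16, np.float64(-14.1), np.float64(16.0))] -35.91579741126169 -7.093852771472114
((539.1035766601562, 89.72260284423828), (26.37116813659668, 28.244304656982422), 88.67701721191406) along 6.747563066234261 lateral 2.0093134186630563 slope x,y [-0.00551229 -0.00523764] z 36.43529048948895
[(-3, np.float64(-11.3), np.float64(15.1)), (5, np.float64(-11.1), np.float64(14.7)), (13, np.float64(-10.9), np.float64(15.1))] -7.317786069313952 21.02199640339036
```

View pics/w3.png

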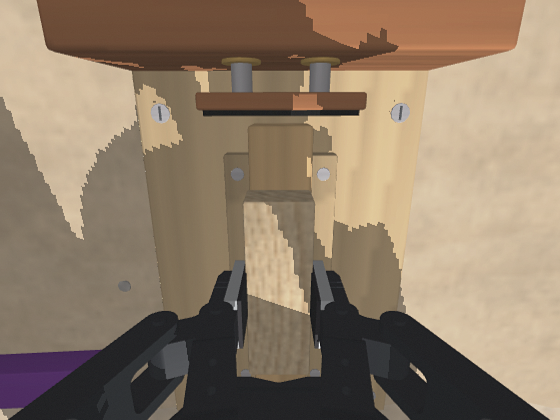

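The pad is at (280,103), the bar sits just above the rail at (279,200), and it is 0.95 mm too far left. I'll correct that and lower it onto the rail.

Converted, 0.0042 m / 0.75 = 0.0056, 0.003 m / 0.75 = 0.004.

Call:
move_arm(motion=[[0,0,0,0,0.0011,0.002,0.02],[0,0,0,0,0.0011,0.004,0.02],[0,0,0,0,0.0011,0.0056,0.02],[0,0,0,0,0.0011,0.0056,0.02],[0,0,0,0,0.0011,0.0056,0.02]])

```text
clock: 5.75
eef_pos: [480.1, 89.7, 40.4]
tcp_rot: [3.14, -0.001, -0.035]
contact_force: [-6.2, -1.2, 22.5]
opening: 0.333
grasp_force: 62.5
```

It is in contact with the rail. I'll open slightly so the bar settles flat, then regrip.

Call:
move_arm(motion=[[0,0,0,0,0,0,0.04],[0,0,0,0,0,0,0.04],[0,0,0,0,0,0,0.04],[0,0,0,0,0,0,0.02],[0,0,0,0,0,0,0.02],[0,0,0,0,0,0,0.02],[0,0,0,0,0,0,0.02]], grip_force=50)

```text
clock: 6.62
eef_pos: [480.1, 89.8, 39.2]
tcp_rot: [3.14, -0.001, -0.035]
contact_force: [0.1, 0.1, 2.8]
opening: 0.336
grasp_force: 49.6
```

```bash
python3 m.py w4|tail -1; python3 bar.py w4 206 262 235 330 50 66; python3 bar.py w4 115 187 235 320 33 41
```

```text
[480.10573899  89.75778365  39.15855867] [ 3.14043355e+00 -7.46271770e-04 -3.49043977e-02] 6.625 [0.06108716 0.08297828 2.76897002] 49.625526666641235 0.3361279611145085
((510.35430908203125, 88.81574249267578), (30.007129669189453, 25.822418212890625), 87.86602783203125) along -21.952542265012372 lateral 0.09967053288209007 slope x,y [ 0.00335418 -0.00151545] z 56.515347793279794
[(-31, np.float64(-14.8), np.float64(15.0)), (-23, np.float64(-14.8), np.float64(15.1)), (-15, np.float64(-14.7), np.float64(14.9))] -34.874383530410554 -9.049212109461957
((539.6017456054688, 87.80908203125), (30.12334442138672, 27.49399185180664), 87.93644714355469) along 7.312209453788403 lateral 0.11434411631666741 slope x,y [-0.00702724 -0.00087209] z 36.41575901201367
[(-2, np.float64(-14.5), np.float64(15.1)), (6, np.float64(-14.9), np.float64(14.9)), (14, np.float64(-14.4), np.float64(15.2))] -6.451224369076168 21.053458979104164
```

The bar lies flat: lateral offset 0.1 mm, top 20.1 mm above the rail, 33 mm from the pad. I'll slide most of the gap.

Converted, 0.029 m / 0.75 = 0.0387, 0.027 m / 0.75 = 0.036.

Call:
move_arm(motion=[[0,0,0,0.008,0,0,0.02],[0,0,0,0.016,0,0,0.02],[0,0,0,0.024,0,0,0.02],[0,0,0,0.0307,0,0,0.02],[0,0,0,0.036,0,0,0.02],[0,0,0,0.0387,0,0,0.02],[0,0,0,0.0387,0,0,0.02],[0,0,0,0.0387,0,0,0.02]])

```text
clock: 7.68
eef_pos: [507.3, 88.6, 39.1]
tcp_rot: [3.14, 0.003, -0.035]
contact_force: [-7.4, -0.3, 11.3]
opening: 0.341
grasp_force: 50.6
```

```bash
python3 m.py w5; python3 bar.py w5 150 262 235 330 50 66
```

```text
(8, 16) [330  52 103   5 510] [array([610.48,  35.59]), array([49.16,  2.37]), np.float64(88.12)] 11.1
(8, 16) [ 250  139   56   21 1140] [array([567.11,  86.97]), array([29.03, 10.62]), np.float64(88.23)] 11.5
(8, 16) [  312   139   109   181 12441] [array([515.53,  41.58]), array([ 56.42, 111.07]), np.float64(88.74)] 11.6
(8, 16) [  135   140   111   180 12434] [array([518.5 , 134.87]), array([ 56.81, 110.22]), np.float64(87.95)] 11.5
(18, 26) [ 223  206   21   65 1118] [array([520.9 , 112.35]), array([10.56, 37.02]), np.float64(87.99)] 21.5
(18, 26) [ 314  206   20   65 1048] [array([519.19,  64.21]), array([10.03, 37.06]), np.float64(88.6)] 21.6
(52, 66) [ 198  139  161   35 2082] [array([571.51,  86.85]), array([59.24, 11.58]), np.float64(87.77)] 56.4
(52, 66) [202 187 152   6 605] [array([559.28,  87.22]), array([56.4 ,  2.38]), np.float64(88.15)] 65.4
(52, 66) [  211   198   136   178 12909] [array([507.3 ,  88.76]), array([56.25, 90.17]), np.float64(87.57)] 56.5
(66, 78) [   35    57   485    83 38501] [array([590.7 ,  86.43]), array([150.52,  25.24]), np.float64(87.97)] 73.4
[... 406 characters left out ...]
3]), np.float64(88.43)] 111.7
[507.30884038  88.55807672  39.11450119] [ 3.13988607e+00  2.62051013e-03 -3.49990157e-02] 7.675 [-7.40258186 -0.33723899 11.29646632] 50.577537417411804 0.34127697329325507
((548.74072265625, 85.43812561035156), (37.64004898071289, 48.296714782714844), 88.54150390625) along 16.52836447247013 lateral -1.936222282543285 slope x,y [ 0.05385884 -0.00582646] z 57.0668133487063
[(-4, np.float64(-15.0), np.float64(14.8)), (4, np.float64(-15.2), np.float64(14.8)), (12, np.float64(-14.9), np.float64(14.6)), (20, np.float64(-15.0), np.float64(14.7)), (28, np.float64(-18.8), np.float64(16.2)), (36, np.float64(-18.9), np.float64(17.1))] -7.780437845192257 40.51111430792297
```

View pics/w5.png

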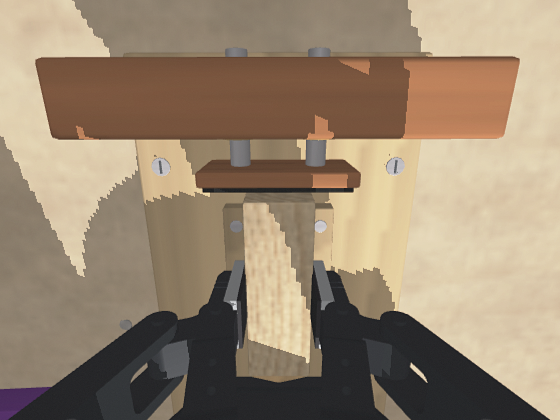

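The pad at (278,178) is still out (562.5) and the bar's end at (278,200) is about 6 mm short. The 7 N is rail friction. I'll advance until contact and check.

Call:
move_arm(motion=[[0,0,0,0.004,0,0,0.02],[0,0,0,0.008,0,0,0.02],[0,0,0,0.0107,0,0,0.02],[0,0,0,0.0133,0,0,0.02],[0,0,0,0.0133,0,0,0.02],[0,0,0,0.0133,0,0,0.02]])

```text
clock: 8.48
eef_pos: [513.9, 88.3, 39.1]
tcp_rot: [3.139, 0.009, -0.035]
contact_force: [-19.2, 2.5, 24.2]
opening: 0.338
grasp_force: 52.5
```

```bash
python3 m.py w6|grep -E "^\[|^\((52|66)"
```

```text
(52, 66) [ 197  160  161   32 2162] [array([570.77,  86.86]), array([59.56,  9.84]), np.float64(88.3)] 56.6
(52, 66) [  204   204   149   172 12654] [array([514.25,  88.41]), array([56.15, 92.32]), np.float64(88.39)] 56.6
(66, 78) [   39    80   477    80 36561] [array([590.75,  86.24]), array([150.44,  25.16]), np.float64(87.97)] 73.4
(66, 78) [ 196  189  164   21 2594] [array([562.81,  87.12]), array([59.95,  8.03]), np.float64(87.99)] 67.4
(66, 78) [208 285  38  64 786] [array([515.42, 109.68]), array([13.87, 24.06]), np.float64(87.88)] 74.2
(66, 78) [312 286  38  63 778] [array([514.19,  67.31]), array([13.83, 23.41]), np.float64(87.57)] 73.8
[513.86572076  88.29378795  39.09163886] [ 3.13948067  0.00907939 -0.03538225] 8.475 [-19.17151874   2.47774559  24.23162028] 52.45651066303253 0.3377964476667563
```

Pad contact has just been made, with the pad about 0.3 mm in. The downward load is growing, so I'll ease the height slightly while pushing on.

Converted, 0.004 m / 0.75 = 0.0053, 0.001 m / 0.75 = 0.0013.

Call:
move_arm(motion=[[0,0,0,0.0013,0,-0.0011,0.02],[0,0,0,0.0027,0,-0.0016,0.02],[0,0,0,0.004,0,-0.0016,0.02],[0,0,0,0.0053,0,-0.0016,0.02],[0,0,0,0.0053,0,-0.0016,0.02],[0,0,0,0.0053,0,-0.0016,0.02]], grip_force=70)

```text
clock: 9.28
eef_pos: [517.7, 88.1, 39.3]
tcp_rot: [3.139, 0.009, -0.035]
contact_force: [-15.3, 2.7, 11.3]
opening: 0.331
grasp_force: 70.4
```

```bash
python3 m.py w7|grep -E "^\[|^\((52|66)"
```

```text
(52, 66) [298  67  40  26 590] [array([607.56,  70.57]), array([14.63,  8.49]), np.float64(87.44)] 55.9
(52, 66) [217  68  41  26 596] [array([608.35, 100.56]), array([14.84,  8.58]), np.float64(88.05)] 55.9
(52, 66) [ 198  171  159   20 1705] [array([572.5 ,  86.67]), array([59.2 ,  5.65]), np.float64(88.01)] 57.6
(52, 66) [  203   205   149   171 12600] [array([518.18,  88.1 ]), array([55.97, 92.48]), np.float64(88.65)] 56.6
(66, 78) [   42    93   470    79 35182] [array([590.69,  85.91]), array([150.66,  25.21]), np.float64(88.09)] 73.4
(66, 78) [ 196  188  163   21 2570] [array([566.81,  87.13]), array([59.78,  7.71]), np.float64(88.19)] 67.4
(66, 78) [209 285  37  64 781] [array([519.21, 109.2 ]), array([13.76, 23.88]), np.float64(88.16)] 74.1
(66, 78) [312 285  37  64 795] [array([517.96,  67.34]), array([13.75, 23.28]), np.float64(88.34)] 73.9
[517.71566528  88.1140713   39.28608168] [ 3.13929487  0.00939628 -0.03501332] 9.275 [-15.33775402   2.68417426  11.26959896] 70.36224603652954 0.3311269444943814
```

The pad is about 4.3 mm in. I'll push a little further and hold.

Converted, 0.002 m / 0.75 = 0.0027, 0.001 m / 0.75 = 0.0013.

Call:
move_arm(motion=[[0,0,0,0.0013,0,-0.0003,0.02],[0,0,0,0.0027,0,-0.0003,0.02],[0,0,0,0.0027,0,-0.0003,0.02],[0,0,0,0.0027,0,-0.0003,0.02],[0,0,0,0.0027,0,-0.0003,0.02],[0,0,0,0.0027,0,-0.0003,0.02],[0,0,0,0.0027,0,-0.0003,0.02],[0,0,0,0.0027,0,-0.0003,0.02]])

```text
clock: 10.32
eef_pos: [519.4, 88.0, 39.3]
tcp_rot: [3.139, 0.01, -0.035]
contact_force: [-15.5, 3.7, 9.7]
opening: 0.334
grasp_force: 70.2
```

```bash
python3 m.py w8|grep -E "^\[|^\((52|66)"; python3 bar.py w8 215 262 235 330 50 64
```

```text
(52, 66) [218  68  40  31 734] [array([609.19, 100.13]), array([14.09, 10.24]), np.float64(87.93)] 55.9
(52, 66) [298  68  40  31 734] [array([608.16,  70.56]), array([14.55, 10.26]), np.float64(88.35)] 56.0
(52, 66) [ 197  176  161   16 1522] [array([572.94,  86.77]), array([59.35,  3.72]), np.float64(88.26)] 58.5
(52, 66) [  203   204   149   172 12589] [array([519.82,  88.22]), array([56.13, 92.09]), np.float64(88.7)] 56.7
(66, 78) [   43    99   468    77 34683] [array([590.66,  86.26]), array([150.41,  25.02]), np.float64(88.0)] 73.4
(66, 78) [ 196  188  163   21 2587] [array([568.56,  87.02]), array([59.94,  7.72]), np.float64(88.05)] 67.4
(66, 78) [209 285  37  64 789] [array([521.31, 109.16]), array([13.76, 23.13]), np.float64(87.92)] 74.0
(66, 78) [312 285  37  64 791] [array([519.41,  67.29]), array([13.87, 23.89]), np.float64(87.61)] 73.9
[519.39958089  88.04725931  39.28302543] [ 3.13925565  0.01002697 -0.03504727] 10.325 [-15.47807598   3.73923685   9.70077607] 70.19770503044128 0.3338775318994135
((547.8959350585938, 87.2923812866211), (30.251667022705078, 22.12836456298828), 88.64209747314453) along 15.619378906733415 lateral -0.11257883071014359 slope x,y [-0.00242955 -0.00212653] z 56.46719101166215
[(8, np.float64(-15.1), np.float64(14.7)), (16, np.float64(-15.0), np.float64(15.0)), (24, np.float64(-15.1), np.float64(14.8))] 4.387076603894955 26.68304205862052
```

View pics/w8.png

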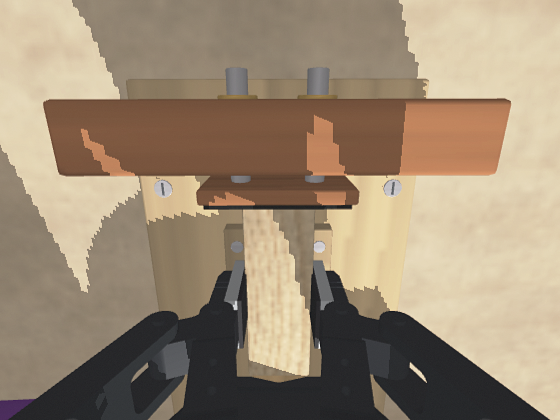

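The bar's end meets the pad at (278,207) and the pad is 6.0 mm in. The bar is flat, 0.1 mm off the centreline, and still gripped and steady. I'm handing in.

```bash
python3 -c "
from rig import order
print(order.sign_off())"
```

```text
the job is handed in; nothing more can be done
None
```

The job is handed in: the bar lies flush on the rail (about 0.1 mm off the centreline), held in the gripper with the pad pressed about 6 mm in, and I never touched the other pieces; the judge's result was not shown.

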